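Close and lock the craft-stick gluing jig

TASK

Clamp the row of craft sticks in the plywood gluing jig: with the fingertips, push the round wooden knob along its L-shaped slot so that it drives the press bar up against the sticks, then round the corner and on to the very end of the slot, so that the bar is locked. Push the knob gently from outside without gripping it, leave the other things on the jig and the table standing where they are, and finish with the hand clear of everything.

Things in the scene. Friction and masses are not known exactly. Their poses are not given: they have to be found in the camera images.
- jig: Plywood gluing jig fixed to the table, its plate x -85 to 155, y -100 to 100 mm in its own frame, top 28 mm above the table; origin at table level. Its x axis runs from the robot side towards the fence (turned up to 0.6 rad either way), y to the left, z up. An L-shaped slot 14 mm wide is cut in the plate: first leg along +x, second along +y. Side strips (top 46 mm) at y +-81 to +-97, x -10 to 128.
- slot_start (a point): Near end of the slot's first leg: where the knob's axis stands when it is fully back; jig x -45, y -25 mm, at the plate's top (z 28 mm).
- slot_corner (a point): Corner of the slot's centre line, jig x 25, y -25 mm, at the plate's top. The first leg is 70 mm long.
- slot_end (a point): Far end of the second leg: where the knob's axis stands when it is at the very end; jig x 25, y 30 mm, at the plate's top. The second leg is 55 mm long.
- sticks (a point): Middle of the row of four wooden craft sticks lying flat across the plate, jig x 53 to 128 mm, tops at z 33 mm; fixed. Behind them stands the fence, x 128 to 155, top z 48 mm.
- knob: Upright wooden knob, a column 26 mm thick, from 30 to 80 mm above the table; the 11 mm pin below it runs in the slot with 1.5 mm play each side. It stays upright, cannot come out, slides with about 1 N friction and stays where left. Origin on its axis at table level. Starts in the near part of the first leg. Push it from outside; over 35 N is too rough.
- knob_top (a point): Centre of the knob's top face, 80 mm above the table.
- bar (a joint): Press bar, a flat batten 14 (jig x) by 156 mm (y), top 42 mm above the table, across the plate between knob and sticks; slides along jig x only. 0 m = fully back, its near edge at jig x -10 mm; 0.0488 = against the sticks. About 1.5 N friction, stays where left. The knob, pushed along the first leg, meets the near edge and drives it; in the second leg it keeps it from backing off.
- glue_stick: White glue stick standing upright on the jig's plate, 24 mm thick, 55 mm tall, at about x -50, y +60 mm of the jig; origin at its foot. Bystander.
- bobbin: Small wooden bobbin standing on the jig's plate, 28 mm wide, 30 mm tall, at about x -60, y -80 mm of the jig; origin at its foot. Bystander.
- glue_bottle: White glue bottle standing on the table beside the jig, 54 mm wide, 120 mm tall, at about x +80, y -175 mm of the jig; origin at its foot. Bystander.
- water_cup: Blue ceramic cup standing on the table beside the jig, 72 mm wide, 85 mm tall, at about x -10, y +165 mm of the jig; origin at its foot. Bystander.
- tape_roll: Cardboard tape roll lying flat, 90 mm wide, 24 mm tall, off to the left on the table; origin at its underside's centre. Bystander.
- brush: Brush lying on the table off to the right. Bystander.
- paint_jar: Yellow jar, 60 mm wide, 80 mm tall, off to the left on the table, beyond the tape roll; origin at its foot. Bystander.

How it is judged:
On the way:
1. the knob has driven the press bar up against the sticks and stands at the slot's corner (x of knob in the frame of jig above 0.021 m and value of joint bar above 0.0445 m), for 0.05 s.
At the end, for the whole second after the job is handed in: The knob stands within 5 mm of the end of the slot's second leg (its y in the jig's frame above 25 mm, x within 5 mm of 25 mm) and the press bar is within about 4 mm of its fully home place (joint above 0.0445 m) (x of knob in the frame of jig between 0.02 and 0.03 m and y of knob in the frame of jig above 0.025 m and value of joint bar above 0.0445 m); the robot touches nothing.
It fails at once if the knob is gripped or shoved roughly (more than 35 N between fingers and knob) (contact force between the fingers and knob above 35 N).
It fails at once if a bystander is pushed, lifted or carried away (moved more than 20 mm) (distance of any of glue_stick, bobbin, glue_bottle, water_cup, tape_roll, brush, paint_jar from where it was at the start of the episode above 0.02 m).
It fails at once if a standing bystander is tipped over (angle between any of glue_stick, bobbin, glue_bottle, water_cup, paint_jar's own z axis and vertical above 0.5 rad).
It also fails if it takes over 48 s, if anything falls off the work surface, if the arm or the gripper's body presses on something with over 40 N, if the wrist force passes 120 N, or if a joint passes its speed limit or range.

ROBOT

A 6-joint arm with a two-finger parallel gripper is mounted at the origin on the work surface. World frame = base frame: x ahead of the robot, y to its left, z up, the work surface at z = 0. Lengths are in m, angles in rad, forces in N, time in s.
With the tool pointing down it reaches from about 0.275 to 0.825 m from the base axis. Payload 4.9 kg.
Tool frame: the origin (TCP) lies at the very end of the fingers, on their centre line; the grasp point (between the pads) lies arm.grip_point_offset behind it (arm.grip_point_offset is the distance from the TCP to the grasp point, in m); z points along the fingers, y is the line along which they close (so a half turn about z gives the same grasp; the last joint's range is limited). The gripper opens to 85 mm and grips with 20 to 120 N. Pads are 22 mm wide; open, the fingers measure 114 mm over their backs; the gripper's body (76 mm by 85 mm) begins 54 mm behind the grasp point. The pads swing forward as they close: fully open they stand 13 mm farther back than shut.
Start: joints at [1.072, 0.326, -0.193, 1.052, 0, 1.437], TCP at [0.196, 0.514, 0.231] pointing down, gripper open.
Joint ranges: [-2.65, 2.65], [-0.97, 1.79], [-1.3, 1.35], [-1.93, 2.1], [-1.47, 1.37], [-3.14, 3.14]. Speed limits (rad/s): [2.57, 2.57, 3.14, 3.14, 3.14, 3.14].

INTERFACE

Orientations are given as a rotation vector (axis times angle).
In Python, from workcell import telemetry, optics, arm, models gives the robot as it stands.
- The arm moves only by the tool move_arm, never from a script. Its argument "plan" is a list of rows, each an object with "dp": the shift along the tool's x, y, z in cm, a list of three; "delta_rot": the turn, a rotation vector about the tool's x, y, z in rad, a list of three; "grip": the opening in per cent of the stroke, from 0 (shut) to 100 (fully open). In form: [{"dp": [tx, ty, tz], "delta_rot": [rx, ry, rz], "grip": grip}, ...]. A call has exactly 5 rows; each row is the pose to reach, as a shift and turn from the pose commanded when the call began, along the tool's axes at that moment; what a row does not reach only later rows make up. A row lasts 1/10 s, in which the tool goes at most 50 mm and 8.59 degrees, less where a joint would pass 70% of its speed; a pose out of reach is approached as far as the arm can. A call with a gripper value outside its range is refused whole. The fingers move at their own pace and stop on an object; "force" is the grip in N (left out, the last holds). Time passes only in rows, so rows that repeat a pose let the fingers close, or fill a call up. It gives the time, the measured TCP pose, the force, the opening and the grip force at its end, in the units of the state.
- telemetry.get_state(): the state, without advancing time (a new reading comes with each control period).
- optics.grab_frame(name): name is "scene" or "top"; returns (picture, depth): 480x640x3 uint8, red, green, blue; 480x640 float32, m along the optical axis (not along the pixel's ray), 0 where there is no reading.
- optics.camera_info(name): a dict with "mtx" (3x3 intrinsics, pixels), "extrinsics" (4x4, takes a point from camera to world coordinates). Camera axes: x right, y up, looking along -z (the intrinsics and any distortion apply to the point x, -y, -z); pixel columns grow to the right and rows downward; lengths in m; the calibration is good to about 2 mm. A picture is of the moment at which its call begins. camera_info takes no time and is no camera call.
- arm.job_done(): hands the job in; it is judged then, once.
Trained networks look in the newest picture that a camera, given by its name, has taken for a name from the list of things; names that differ only in an ending like _2 or _b are one class to them, and where a whole thing is asked for, a point or a joint stands for the part that bears it (a point fixed in the world has none). Each returns a list of dicts, best first, with "score" (0 to 1); they miss things now and then, are a little off and sometimes report something else, mostly with a low value. They report only what shows in the picture. A call takes as long as a camera call.
- models.boxes_of(camera, thing): "extent" ([left, top, right, bottom] in pixels, round what is visible of it).
- models.outline_of(camera, thing): "mask" (480x640 bool, what is visible of it) and "extent" ([left, top, right, bottom] in pixels, round what is visible of it).
The state is a dict: "clock": time; "q": joint angles; "joint_velocities": joint speeds; "tau": joint torques, N m; "ee_pos": TCP position; "tcp_rot": TCP orientation; "force": force on the tool from outside, world axes, zero at the start; "torque": the same for the moment, N m; "grip_width": finger opening in m; "finger_force": force on a finger pad.
Only numpy, scipy, OpenCV 4.12 (cv2) and the standard library are available. Lean on these libraries where they do the work, as an engineer would, in place of code of your own. Each camera call takes 0.05 s, during which the arm holds its last target. There are 200 camera calls.

## Working session

There is one attempt and no reset: what is moved stays moved. The work goes in short steps, Python scripts to look and compute and a tool call to move; the robot and the scene stay as the last step left them, time stands still between calls to the robot, and variables do not carry over. Pictures are saved under pics/ and viewed, at most 10 in all, crops included, and the job is handed in when it is done.

Besides the shell and the picture viewer there is one more tool, called after ">>>" as name(argument=value, ...) on one line, values as JSON. move_arm: Moves the arm, as the interface text tells. Its arguments: {"type":"object","properties":{"plan":{"type":"array","items":{"type":"object","properties":{"dp":{"type":"array","items":{"type":"number"}},"delta_rot":{"type":"array","items":{"type":"number"}},"grip":{"type":"number"}}}},"force":{"type":"number"}},"required":["plan"]}

```bash
mkdir -p pics
cat > h.py <<'E'
import numpy as np, cv2
from workcell import telemetry, optics, arm, models
def cloud(name,d):
    i=optics.camera_info(name);K=np.array(i["mtx"]);E=np.array(i["extrinsics"])
    v,u=np.mgrid[0:480,0:640]
    P=np.stack([(u-K[0,2])/K[0,0]*d,-(v-K[1,2])/K[1,1]*d,-d],-1)
    return P@E[:3,:3].T+E[:3,3]
E
python3 - <<'E'
from h import *
s=telemetry.get_state();print(s)
for c in ["scene","top"]:
    im,d=optics.grab_frame(c);cv2.imwrite(f"pics/{c}0.png",im[...,::-1]);P=cloud(c,d);np.save(c+"0.npy",P)
    i=optics.camera_info(c);print(c,i)
    for t in ["knob","jig","glue_stick","bobbin","glue_bottle","water_cup","bar"]:
        r=models.outline_of(c,t)
        for o in r[:1]:
            m=o["mask"]&(d>0);p=P[m]
            print(c,t,round(o["score"],2),o["extent"],np.round(np.median(p,0),3), np.round(np.percentile(p,2,axis=0),3),np.round(np.percentile(p,98,axis=0),3))
            if t in("knob","jig","bar"):np.save(f"{c}_{t}.npy",m)
E
```

```text
{'clock': 0.0, 'q': array([ 1.07180876e+00,  3.26957829e-01, -1.93573475e-01,  1.05198651e+00,
       -2.71117027e-05,  1.43662401e+00]), 'joint_velocities': array([-1.35569709e-03, -1.51803220e-03,  3.16917361e-04, -9.76452009e-06,
       -1.45080312e-03,  2.17429428e-03]), 'tau': array([-1.56812399e-03, -4.43395400e+01,  2.62441778e+01,  1.53957593e-02,
       -3.76797707e-04,  1.71932851e-05]), 'ee_pos': array([0.19593367, 0.5133038 , 0.23049818]), 'tcp_rot': array([-5.69785147e-01, -3.08897028e+00,  2.58256162e-03]), 'force': array([-0.64741906, -0.42609567,  0.53874876]), 'torque': array([ 0.03774657, -0.01763667,  0.01039485]), 'finger_force': 0.0, 'grip_width': 0.08535143215278483}
scene {'mtx': array([[558.06750966,   0.        , 316.98113135],
       [  0.        , 558.06750966, 249.41250974],
       [  0.        ,   0.        ,   1.        ]]), 'extrinsics': array([[-0.19055667, -0.66100954,  0.72577858,  1.48359905],
       [ 0.98140378, -0.14569153,  0.12498239,  0.08508532],
       [ 0.02312524,  0.73609807,  0.67647975,  0.90367749],
       [ 0.        ,  0.        ,  0
[... 1066 characters left out ...]
     ,  0.        ,  0.        ,  1.        ]])}
top knob 0.66 [229.3, 166.9, 322.0, 274.3] [0.629 0.061 0.032] [ 0.509 -0.038  0.01 ] [0.744 0.159 0.053]
top jig 0.79 [230.3, 164.0, 321.9, 272.6] [0.63  0.061 0.032] [ 0.51  -0.036  0.014] [0.744 0.158 0.052]
top glue_stick 0.66 [245.9, 250.0, 255.3, 258.1] [0.537 0.111 0.082] [0.528 0.102 0.031] [0.549 0.123 0.087]
top bobbin 0.67 [229.4, 162.3, 322.2, 273.6] [0.63  0.061 0.032] [ 0.509 -0.036  0.013] [0.743 0.158 0.052]
top glue_bottle 0.79 [334.3, 176.0, 359.6, 201.6] [ 0.691 -0.106  0.083] [ 0.674 -0.136 -0.   ] [ 0.725 -0.083  0.123]
top bar 0.87 [245.0, 225.0, 307.3, 238.3] [0.593 0.058 0.042] [ 0.579 -0.017  0.036] [0.607 0.127 0.047]
```

Run:
```python
from h import *
P=np.load("top0.npy")
im=cv2.imread("pics/top0.png")
a=cv2.resize(im[140:290,210:370],None,fx=4.5,fy=4,interpolation=cv2.INTER_CUBIC)
cv2.imwrite("pics/top0c.png",cv2.resize(im[140:290,210:370],(640,600),interpolation=cv2.INTER_CUBIC))
s=cv2.imread("pics/scene0.png");cv2.imwrite("pics/scene0c.png",cv2.resize(s[220:350,260:470],(800,495),interpolation=cv2.INTER_CUBIC))
m=np.load("top_jig.npy")
for z0,z1 in [(.02,.06)]:
    p=P[m&(P[...,2]>z0)&(P[...,2]<z1)][:,:2].astype(np.float32)
    print("jig",cv2.minAreaRect(p))
b=np.load("top_bar.npy");p=P[b&(P[...,2]>.036)][:,:2].astype(np.float32);print("bar",cv2.minAreaRect(p),p.mean(0))
c=p-p.mean(0);w,v=np.linalg.eigh(c.T@c);print(v[:,1])
for n in ["top","scene"]:
    Q=np.load(n+"0.npy");k=Q[(Q[...,2]>.07)&(Q[...,2]<.09)&(abs(Q[...,0]-.56)<.06)&(abs(Q[...,1]-.03)<.05)]
    print(n,"knobtop",len(k),k.mean(0),k.min(0),k.max(0))
    k=Q[(Q[...,2]>.045)&(Q[...,2]<.07)&(abs(Q[...,0]-.53)<.06)&(abs(Q[...,1]+.025)<.035)]
    print("bobbin",len(k),k.mean(0) if len(k) else 0)
```

```text
jig ((0.6278496384620667, 0.06110139191150665), (0.2409849762916565, 0.1999107450246811), 8.009918212890625)
bar ((0.5931692123413086, 0.0546015128493309), (0.013880389742553234, 0.15203896164894104), 7.587934494018555) [0.5926791  0.05738755]
[-0.13647248  0.99064386]
top knobtop 97 [0.56465814 0.02653881 0.07968038] [0.55213983 0.01500564 0.07054589] [0.57689434 0.03896177 0.0868741 ]
bobbin 108 [ 0.54359064 -0.03458599  0.05856348]
scene knobtop 95 [0.57013614 0.02774292 0.0768345 ] [0.55425062 0.01508227 0.07055962] [0.58145943 0.03971173 0.08160295]
bobbin 90 [ 0.54664045 -0.03354834  0.05603682]
```

View pics/top0c.png

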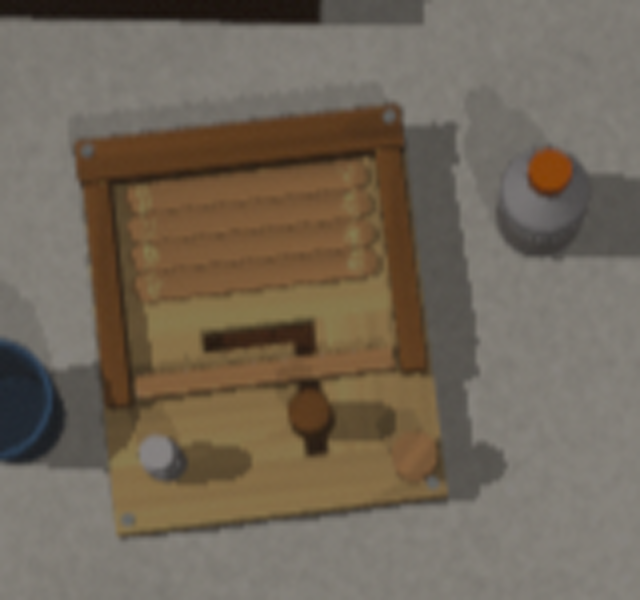

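View pics/scene0c.png

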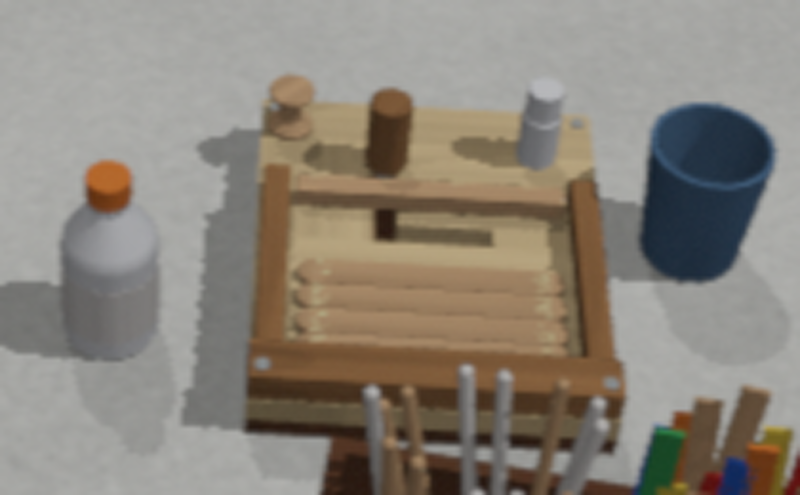

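>>> move_arm(plan=[{"dp":[-4,-2.8,0],"delta_rot":[0,0,-0.1],"grip":0},{"dp":[-8,-5.7,0],"delta_rot":[0,0,-0.2],"grip":0},{"dp":[-12,-8.5,0],"delta_rot":[0,0,-0.3],"grip":0},{"dp":[-16,-11.4,0],"delta_rot":[0,0,-0.4],"grip":0},{"dp":[-20,-14.2,0],"delta_rot":[0,0,-0.5],"grip":0}], force=20)

```text
clock: 1.3
ee_pos: [0.3331, 0.3082, 0.2315]
tcp_rot: [-0.22, 3.133, 0.001]
force: [0.5, 0.6, 0.0]
grip_width: 0.0124
finger_force: 0.0
```

>>> move_arm(plan=[{"dp":[-1.9,-4,0],"delta_rot":[0,0,0],"grip":0},{"dp":[-3.8,-8,0],"delta_rot":[0,0,0],"grip":0},{"dp":[-5.7,-12,0],"delta_rot":[0,0,0],"grip":0},{"dp":[-7.6,-16,0],"delta_rot":[0,0,0],"grip":0},{"dp":[-9.5,-20,0],"delta_rot":[0,0,0],"grip":0}])

```text
clock: 1.8
ee_pos: [0.4543, 0.1228, 0.2316]
tcp_rot: [-0.212, 3.134, 0.0]
force: [0.0, 0.1, 0.4]
grip_width: -0.0001
finger_force: 0.0
```

>>> move_arm(plan=[{"dp":[-1.8,-3.8,1],"delta_rot":[0,0,0],"grip":0},{"dp":[-3.6,-7.5,3],"delta_rot":[0,0,0],"grip":0},{"dp":[-5.4,-11.2,6],"delta_rot":[0,0,0],"grip":0},{"dp":[-5.4,-11.2,8],"delta_rot":[0,0,0],"grip":0},{"dp":[-5.4,-11.2,10],"delta_rot":[0,0,0],"grip":0}])

```text
clock: 2.3
ee_pos: [0.5225, 0.0193, 0.13]
tcp_rot: [0.208, -3.134, -0.0]
force: [-0.6, -0.1, 0.8]
grip_width: -0.0
finger_force: 0.0
```

>>> move_arm(plan=[{"dp":[0,0,2],"delta_rot":[0,0,0],"grip":0},{"dp":[0,0,4],"delta_rot":[0,0,0],"grip":0},{"dp":[0,0,6],"delta_rot":[0,0,0],"grip":0},{"dp":[0,0,7.5],"delta_rot":[0,0,0],"grip":0},{"dp":[0,0,7.5],"delta_rot":[0,0,0],"grip":0}])

```text
clock: 2.8
ee_pos: [0.5204, 0.0209, 0.0544]
tcp_rot: [0.212, -3.131, -0.001]
force: [-1.1, 0.4, -0.0]
grip_width: 0.0002
finger_force: 0.0
```

Run:
```python
from h import *
im,d=optics.grab_frame("scene");cv2.imwrite("pics/s1.png",cv2.resize(im[200:330,280:470,::-1],(800,547),interpolation=cv2.INTER_CUBIC))
print(telemetry.get_state()["ee_pos"],telemetry.get_state()["force"])
```

```text
[0.52127166 0.02081268 0.05561783] [-0.73943298 -0.43092772  0.22720018]
```

View pics/s1.png

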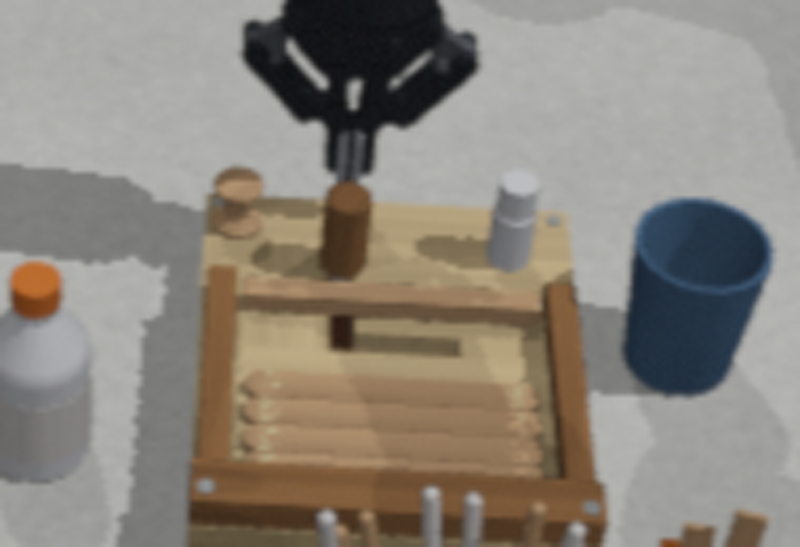

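>>> move_arm(plan=[{"dp":[-0.6,0,0],"delta_rot":[0,0,0],"grip":0},{"dp":[-1.2,0,0],"delta_rot":[0,0,0],"grip":0},{"dp":[-1.8,0,0],"delta_rot":[0,0,0],"grip":0},{"dp":[-2.2,0,0],"delta_rot":[0,0,0],"grip":0},{"dp":[-2.6,0,0],"delta_rot":[0,0,0],"grip":0}])

```text
clock: 3.35
ee_pos: [0.5483, 0.0243, 0.0566]
tcp_rot: [-0.212, 3.134, -0.0]
force: [-1.0, -0.6, 0.7]
grip_width: -0.0001
finger_force: 0.4
```

>>> move_arm(plan=[{"dp":[-0.4,0,0],"delta_rot":[0,0,0],"grip":0},{"dp":[-0.8,0,0],"delta_rot":[0,0,0],"grip":0},{"dp":[-1.2,0,0],"delta_rot":[0,0,0],"grip":0},{"dp":[-1.6,0,0],"delta_rot":[0,0,0],"grip":0},{"dp":[-2.0,0,0],"delta_rot":[0,0,0],"grip":0}])

```text
clock: 3.85
ee_pos: [0.5676, 0.027, 0.0562]
tcp_rot: [0.212, -3.134, -0.0]
force: [-2.8, -0.8, 1.4]
grip_width: 0.0
finger_force: 1.2
```

Run:
```python
from h import *
im,d=optics.grab_frame("scene");cv2.imwrite("pics/s2.png",cv2.resize(im[200:330,280:470,::-1],(800,547),interpolation=cv2.INTER_CUBIC))
print(telemetry.get_state()["ee_pos"],telemetry.get_state()["force"])
```

```text
[0.56846739 0.02706878 0.05622215] [-0.66623682 -0.19408312 -0.2616414 ]
```

View pics/s2.png

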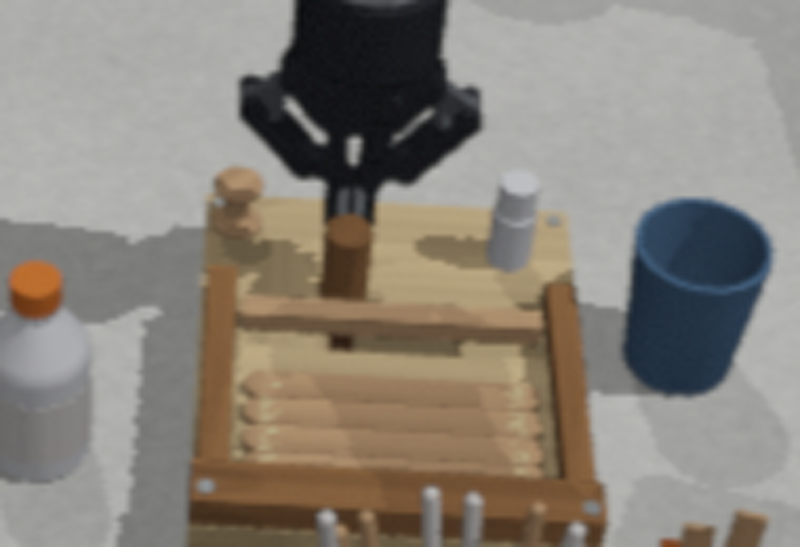

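>>> move_arm(plan=[{"dp":[-0.4,0,0],"delta_rot":[0,0,0],"grip":0},{"dp":[-0.8,0,0],"delta_rot":[0,0,0],"grip":0},{"dp":[-1.2,0,0],"delta_rot":[0,0,0],"grip":0},{"dp":[-1.6,0,0],"delta_rot":[0,0,0],"grip":0},{"dp":[-2.0,0,0],"delta_rot":[0,0,0],"grip":0}])

```text
clock: 4.4
ee_pos: [0.5877, 0.0298, 0.0561]
tcp_rot: [0.212, -3.134, -0.0]
force: [-2.3, 0.2, -0.3]
grip_width: -0.0001
finger_force: 1.2
```

>>> move_arm(plan=[{"dp":[-0.15,0,0],"delta_rot":[0,0,0],"grip":0},{"dp":[-0.3,0,0],"delta_rot":[0,0,0],"grip":0},{"dp":[-0.45,0,0],"delta_rot":[0,0,0],"grip":0},{"dp":[-0.6,0,0],"delta_rot":[0,0,0],"grip":0},{"dp":[-0.7,0,0],"delta_rot":[0,0,0],"grip":0}])

```text
clock: 4.9
ee_pos: [0.5944, 0.0307, 0.0562]
tcp_rot: [0.212, -3.134, -0.0]
force: [-2.1, 0.2, -1.2]
grip_width: -0.0001
finger_force: 1.1
```

Now 1 mm per step, watching the force.

>>> move_arm(plan=[{"dp":[-0.05,0,0],"delta_rot":[0,0,0],"grip":0},{"dp":[-0.1,0,0],"delta_rot":[0,0,0],"grip":0},{"dp":[-0.15,0,0],"delta_rot":[0,0,0],"grip":0},{"dp":[-0.2,0,0],"delta_rot":[0,0,0],"grip":0},{"dp":[-0.2,0,0],"delta_rot":[0,0,0],"grip":0}])

```text
clock: 5.4
ee_pos: [0.5964, 0.0309, 0.0562]
tcp_rot: [0.212, -3.134, -0.0]
force: [-2.1, -0.1, -2.0]
grip_width: 0.0002
finger_force: 1.0
```

>>> move_arm(plan=[{"dp":[-0.05,0,0],"delta_rot":[0,0,0],"grip":0},{"dp":[-0.1,0,0],"delta_rot":[0,0,0],"grip":0},{"dp":[-0.15,0,0],"delta_rot":[0,0,0],"grip":0},{"dp":[-0.2,0,0],"delta_rot":[0,0,0],"grip":0},{"dp":[-0.2,0,0],"delta_rot":[0,0,0],"grip":0}])

```text
clock: 5.9
ee_pos: [0.5985, 0.0311, 0.0563]
tcp_rot: [-0.212, 3.134, -0.0]
force: [-2.7, 1.0, -1.1]
grip_width: -0.0001
finger_force: 1.0
```

>>> move_arm(plan=[{"dp":[-0.05,0,0],"delta_rot":[0,0,0],"grip":0},{"dp":[-0.08,0,0],"delta_rot":[0,0,0],"grip":0},{"dp":[-0.11,0,0],"delta_rot":[0,0,0],"grip":0},{"dp":[-0.15,0,0],"delta_rot":[0,0,0],"grip":0},{"dp":[-0.15,0,0],"delta_rot":[0,0,0],"grip":0}])

```text
clock: 6.4
ee_pos: [0.5989, 0.0312, 0.0563]
tcp_rot: [0.212, -3.133, 0.0]
force: [-5.6, -0.0, 1.7]
grip_width: -0.0001
finger_force: 2.9
```

Run:
```python
from h import *
im,d=optics.grab_frame("scene");cv2.imwrite("pics/s3.png",cv2.resize(im[200:330,280:470,::-1],(800,547),interpolation=cv2.INTER_CUBIC))
print(telemetry.get_state()["ee_pos"],telemetry.get_state()["force"])
```

```text
[0.59895271 0.03122231 0.05627802] [-5.53629251 -0.99660769  1.55213106]
```

View pics/s3.png

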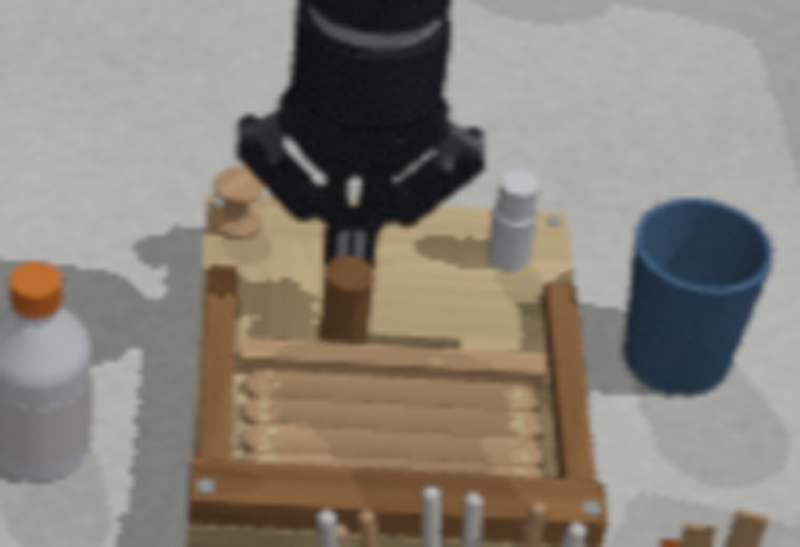

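>>> move_arm(plan=[{"dp":[0.6,0,0],"delta_rot":[0,0,0],"grip":0},{"dp":[1.2,0,0],"delta_rot":[0,0,0],"grip":0},{"dp":[1.2,-1.5,0],"delta_rot":[0,0,0],"grip":0},{"dp":[1.2,-3,0],"delta_rot":[0,0,0],"grip":0},{"dp":[1.2,-4.4,0],"delta_rot":[0,0,0],"grip":0}])

```text
clock: 6.95
ee_pos: [0.5948, -0.0158, 0.0566]
tcp_rot: [-0.211, 3.133, -0.001]
force: [-0.9, -0.2, -0.3]
grip_width: -0.0004
finger_force: 0.0
```

>>> move_arm(plan=[{"dp":[0,0,0],"delta_rot":[0,0,0],"grip":0},{"dp":[-1.2,0,0],"delta_rot":[0,0,0],"grip":0},{"dp":[-2.4,0,0],"delta_rot":[0,0,0],"grip":0},{"dp":[-3.6,0,0],"delta_rot":[0,0,0],"grip":0},{"dp":[-3.6,0,0],"delta_rot":[0,0,0],"grip":0}])

```text
clock: 7.45
ee_pos: [0.6312, -0.0092, 0.0563]
tcp_rot: [-0.212, 3.133, 0.0]
force: [0.7, -0.5, -0.6]
grip_width: 0.0004
finger_force: 0.0
```

Run:
```python
from h import *
im,d=optics.grab_frame("scene");cv2.imwrite("pics/s4.png",cv2.resize(im[200:330,280:470,::-1],(800,547),interpolation=cv2.INTER_CUBIC))
print(telemetry.get_state()["ee_pos"],telemetry.get_state()["force"])
```

```text
[ 0.63000513 -0.00913987  0.05609195] [-1.0140766   0.35034634 -0.69426802]
```

View pics/s4.png

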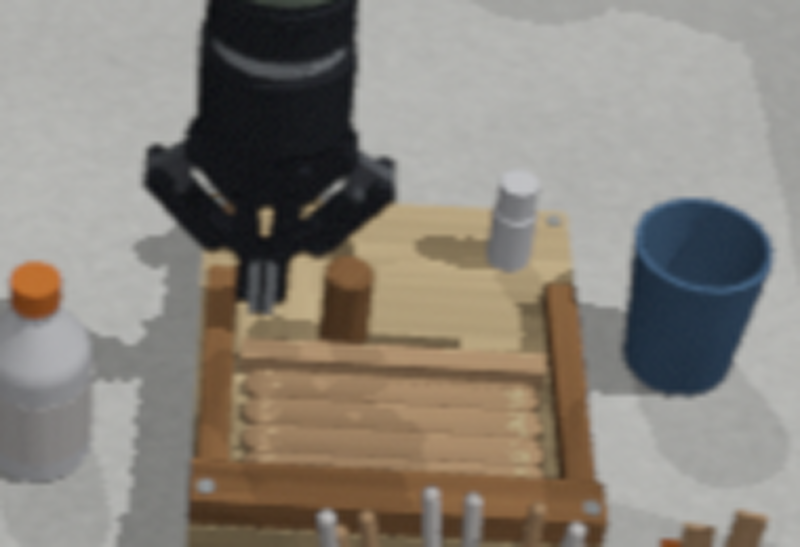

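>>> move_arm(plan=[{"dp":[0,0.6,0],"delta_rot":[0,0,0],"grip":0},{"dp":[0,1.0,0],"delta_rot":[0,0,0],"grip":0},{"dp":[0,1.4,0],"delta_rot":[0,0,0],"grip":0},{"dp":[0,1.8,0],"delta_rot":[0,0,0],"grip":0},{"dp":[0,2.1,0],"delta_rot":[0,0,0],"grip":0}])

```text
clock: 8.0
ee_pos: [0.6264, 0.012, 0.0564]
tcp_rot: [0.213, -3.134, 0.001]
force: [-1.0, -1.1, -0.3]
grip_width: 0.0002
finger_force: 0.7
```

>>> move_arm(plan=[{"dp":[0,0.2,0],"delta_rot":[0,0,0],"grip":0},{"dp":[0,0.4,0],"delta_rot":[0,0,0],"grip":0},{"dp":[0,0.6,0],"delta_rot":[0,0,0],"grip":0},{"dp":[0,0.8,0],"delta_rot":[0,0,0],"grip":0},{"dp":[0,1.0,0],"delta_rot":[0,0,0],"grip":0}])

```text
clock: 8.5
ee_pos: [0.6253, 0.0217, 0.0563]
tcp_rot: [0.212, -3.134, 0.0]
force: [-0.7, -1.6, 1.2]
grip_width: 0.0003
finger_force: 0.9
```

>>> move_arm(plan=[{"dp":[0,0.4,0],"delta_rot":[0,0,0],"grip":0},{"dp":[0,0.8,0],"delta_rot":[0,0,0],"grip":0},{"dp":[0,1.2,0],"delta_rot":[0,0,0],"grip":0},{"dp":[0,1.6,0],"delta_rot":[0,0,0],"grip":0},{"dp":[0,2.0,0],"delta_rot":[0,0,0],"grip":0}])

```text
clock: 9.0
ee_pos: [0.6225, 0.0419, 0.0562]
tcp_rot: [0.213, -3.134, 0.0]
force: [-0.8, -1.9, -0.2]
grip_width: -0.0001
finger_force: 1.1
```

>>> move_arm(plan=[{"dp":[0,0.3,0],"delta_rot":[0,0,0],"grip":0},{"dp":[0,0.6,0],"delta_rot":[0,0,0],"grip":0},{"dp":[0,0.9,0],"delta_rot":[0,0,0],"grip":0},{"dp":[0,1.2,0],"delta_rot":[0,0,0],"grip":0},{"dp":[0,1.4,0],"delta_rot":[0,0,0],"grip":0}])

```text
clock: 9.5
ee_pos: [0.6207, 0.0557, 0.0562]
tcp_rot: [0.212, -3.134, -0.0]
force: [-1.0, -2.8, -0.1]
grip_width: 0.0
finger_force: 0.9
```

Run:
```python
from h import *
im,d=optics.grab_frame("scene");cv2.imwrite("pics/s5.png",cv2.resize(im[200:330,280:470,::-1],(800,547),interpolation=cv2.INTER_CUBIC))
print(telemetry.get_state()["ee_pos"],telemetry.get_state()["force"])
```

```text
[0.62077051 0.0560008  0.05627721] [-1.34240051 -1.34674166 -0.54282274]
```

View pics/s5.png

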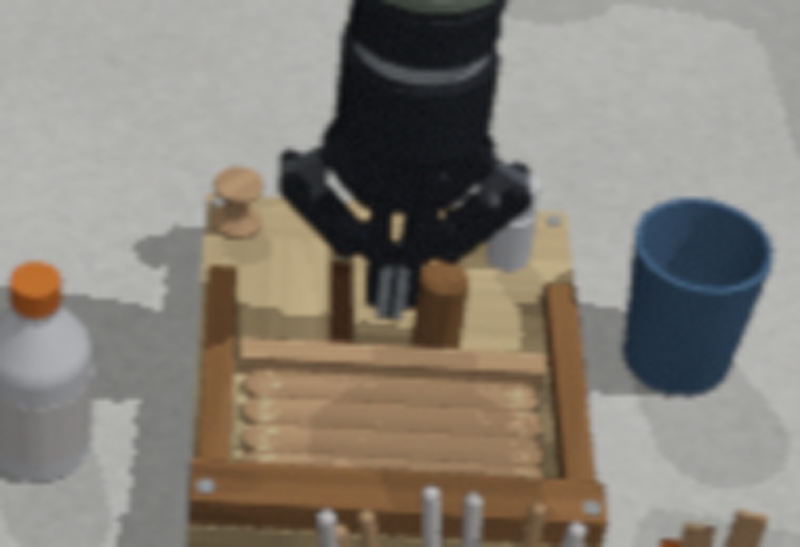

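>>> move_arm(plan=[{"dp":[0,0.1,0],"delta_rot":[0,0,0],"grip":0},{"dp":[0,0.2,0],"delta_rot":[0,0,0],"grip":0},{"dp":[0,0.3,0],"delta_rot":[0,0,0],"grip":0},{"dp":[0,0.4,0],"delta_rot":[0,0,0],"grip":0},{"dp":[0,0.4,0],"delta_rot":[0,0,0],"grip":0}])

```text
clock: 10.05
ee_pos: [0.6204, 0.0595, 0.0563]
tcp_rot: [-0.212, 3.134, 0.0]
force: [-0.5, -0.2, -0.6]
grip_width: -0.0001
finger_force: 0.5
```

>>> move_arm(plan=[{"dp":[0,0.05,0],"delta_rot":[0,0,0],"grip":0},{"dp":[0,0.1,0],"delta_rot":[0,0,0],"grip":0},{"dp":[0,0.15,0],"delta_rot":[0,0,0],"grip":0},{"dp":[0,0.2,0],"delta_rot":[0,0,0],"grip":0},{"dp":[0,0.2,0],"delta_rot":[0,0,0],"grip":0}])

```text
clock: 10.55
ee_pos: [0.6201, 0.0615, 0.0563]
tcp_rot: [-0.212, 3.134, 0.0]
force: [-1.1, -1.0, -0.9]
grip_width: 0.0002
finger_force: 0.4
```

>>> move_arm(plan=[{"dp":[0,0.05,0],"delta_rot":[0,0,0],"grip":0},{"dp":[0,0.1,0],"delta_rot":[0,0,0],"grip":0},{"dp":[0,0.15,0],"delta_rot":[0,0,0],"grip":0},{"dp":[0,0.2,0],"delta_rot":[0,0,0],"grip":0},{"dp":[0,0.2,0],"delta_rot":[0,0,0],"grip":0}])

```text
clock: 11.05
ee_pos: [0.6198, 0.0635, 0.0563]
tcp_rot: [-0.213, 3.134, 0.0]
force: [-0.0, -0.1, 0.3]
grip_width: 0.0
finger_force: 0.4
```

>>> move_arm(plan=[{"dp":[0,0.05,0],"delta_rot":[0,0,0],"grip":0},{"dp":[0,0.1,0],"delta_rot":[0,0,0],"grip":0},{"dp":[0,0.15,0],"delta_rot":[0,0,0],"grip":0},{"dp":[0,0.2,0],"delta_rot":[0,0,0],"grip":0},{"dp":[0,0.2,0],"delta_rot":[0,0,0],"grip":0}])

```text
clock: 11.55
ee_pos: [0.6196, 0.0644, 0.0563]
tcp_rot: [-0.211, 3.134, -0.003]
force: [0.5, -5.2, -0.2]
grip_width: 0.0006
finger_force: 2.5
```

Stopped by the slot end. Back off to the right, then up.

>>> move_arm(plan=[{"dp":[0,-0.5,0],"delta_rot":[0,0,0],"grip":0},{"dp":[0,-1.5,0],"delta_rot":[0,0,0],"grip":0},{"dp":[0,-1.5,-1],"delta_rot":[0,0,0],"grip":0},{"dp":[0,-1.5,-4],"delta_rot":[0,0,0],"grip":0},{"dp":[0,-1.5,-8],"delta_rot":[0,0,0],"grip":0}])

```text
clock: 12.05
ee_pos: [0.6199, 0.0506, 0.1359]
tcp_rot: [0.211, -3.131, -0.002]
force: [1.2, -0.4, -0.6]
grip_width: 0.0004
finger_force: 0.0
```

>>> move_arm(plan=[{"dp":[2,-1,-3],"delta_rot":[0,0,0],"grip":0},{"dp":[5,-2,-6],"delta_rot":[0,0,0],"grip":0},{"dp":[9,-3,-9],"delta_rot":[0,0,0],"grip":0},{"dp":[13,-4,-12],"delta_rot":[0,0,0],"grip":0},{"dp":[16,-5,-12],"delta_rot":[0,0,0],"grip":0}])

```text
clock: 12.55
ee_pos: [0.47, -0.0212, 0.2608]
tcp_rot: [-0.212, 3.127, -0.002]
force: [0.9, -0.7, 0.2]
grip_width: -0.0002
finger_force: 0.0
```

Run:
```python
from h import *
im,d=optics.grab_frame("top");cv2.imwrite("pics/t6.png",cv2.resize(im[140:290,210:370,::-1],(640,600),interpolation=cv2.INTER_CUBIC))
Q=cloud("top",d);k=Q[(Q[...,2]>.07)&(Q[...,2]<.09)&(abs(Q[...,0]-.615)<.05)&(abs(Q[...,1]-.09)<.05)]
c=k.mean(0);r=c[:2]-[.5945,.0565];print(len(k),c,"jig",r@[.9906,.1365],r@[-.1365,.9906])
print(telemetry.get_state()["ee_pos"])
```

```text
26 [0.61819046 0.0971257  0.07958843] jig 0.029013176044090587 0.037010074284906366
[ 0.46500526 -0.02215264  0.25913963]
```

View pics/t6.png

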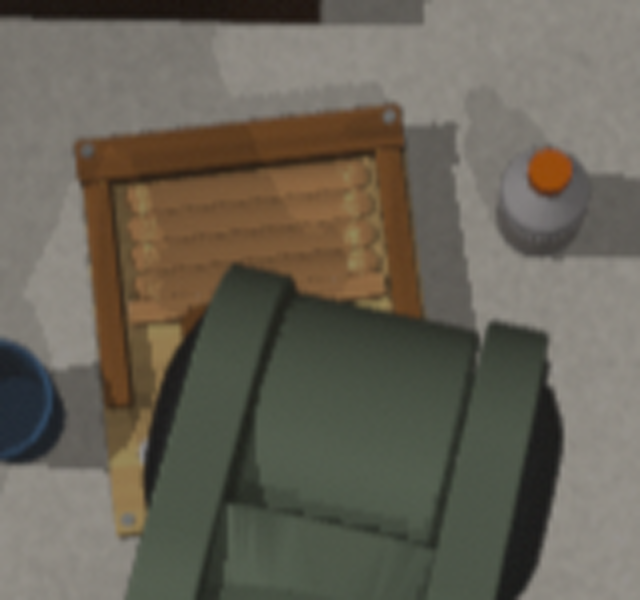

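Run:
```python
from h import *
im,d=optics.grab_frame("scene");cv2.imwrite("pics/s7.png",cv2.resize(im[200:330,280:470,::-1],(800,547),interpolation=cv2.INTER_CUBIC))
Q=cloud("scene",d);k=Q[(Q[...,2]>.07)&(Q[...,2]<.09)&(abs(Q[...,0]-.62)<.05)&(abs(Q[...,1]-.09)<.04)]
c=k.mean(0)-[.003,.001,0];r=c[:2]-[.5945,.0565];print(len(k),c,"jig",r@[.9906,.1365],r@[-.1365,.9906])
```

```text
101 [0.6155563 0.09063   0.0771251] jig 0.02551711949314991 0.030934991368953706
```

View pics/s7.png

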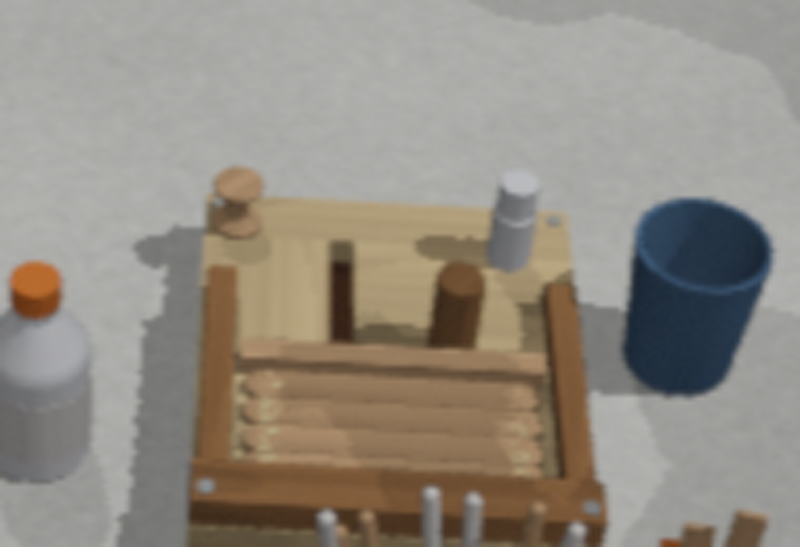

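The knob (458,305) stands at the slot's end, at jig (25.5, 31) mm, and the bar lies against the sticks. The bystanders haven't moved.

```bash
python3 -c "
from workcell import arm;print(arm.job_done())"
```

```text
the job is handed in; nothing more can be done
None
```

I pushed the knob round the corner to the end of its slot (measured at about jig x 25.5, y 31 mm), so the bar is locked against the sticks; the nearby bystanders look unmoved, the hand is clear, and the job was handed in at about 12.7 s, though no verdict came back.

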